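# Pop the battery cassette and stop it with the other finger

## Robot

A 7-joint arm with a two-finger parallel gripper is mounted at the origin on the work surface. World frame = base frame: x ahead of the robot, y to its left, z up, the work surface at z = 0. Lengths are in mm, angles in rad, forces in N, time in s.
With the tool pointing down it reaches from about 400 to 875 mm from the base axis. Payload 19.3 kg.
Tool frame: the origin (TCP) lies on the centre line of the jaws, within the pads' length; the fingertips stand 19 mm ahead of it and the grasp point (between the pads) is the TCP; z points along the fingers, y is the direction in which the jaws open and shut (so a half turn about z gives the same grasp; the last joint's range is limited). The gripper opens to 85 mm and grips with 20 to 120 N. Pads are 22 mm wide; open, the fingers measure 114 mm over their backs; the gripper's body (76 mm by 85 mm) begins 54 mm behind the grasp point. The pads swing forward as they close: fully open they stand 13 mm farther back than shut.
Start: joints at [-1.201, 0.521, -0.036, 1.599, 0.021, 1.021, -0.113], TCP at [266.116, 565.506, 250.291] pointing down, gripper open.
Joint ranges: [-2.91, 2.91], [-0.3, 2.13], [-1.5, 1.42], [0.17, 2.43], [-1.26, 4.41], [0.16, 1.93], [-2.52, 2.52]. Speed limits (rad/s): [1.89, 1.89, 2.39, 2.39, 3.01, 3.01, 3.01].

## Interface

Orientations are given as a unit quaternion [x, y, z, w].
In Python, from bench import ctrl gives the robot as it stands. The module is installed in compiled form; this text tells all that it offers.
- The arm moves only by the tool step_arm, never from a script. Its argument "rows" is text: rows parted by semicolons, each of 7 numbers parted by spaces: the shift along the world's x, y, z scaled (see below), then the turn, a rotation vector about the world's x, y, z scaled (see below), then the closure, from -1 (fully open) to 1 (shut), so that 0 is half open. In form: dx dy dz ax ay az hand; .... A call has 1 to 20 rows; each row is the pose to reach, as a shift and turn from the pose commanded when the call began, turning the shorter way round; what a row does not reach only later rows make up. The controller multiplies each number of a shift by 100 cm and each number of a turn by pi rad. A row lasts 1/12 s, in which the tool goes at most 41.7 mm and 7.16 degrees, less where a joint would pass 70% of its speed; a pose out of reach is approached as far as the arm can. A call with a number of a shift or a turn outside -1 to 1 is refused whole. A call with a gripper value outside its range is refused whole. The fingers move at their own pace and stop on an object; "grip_force" is the grip in N (left out, the last holds). Time passes only in rows, so rows that repeat a pose let the fingers close. It gives the time, the measured TCP pose, the force and the opening at its end, in the units of the state.
- ctrl.sense(): the state, without advancing time (a new reading comes with each control period).
- ctrl.camera(name): name is "scene" or "top"; returns a dict with "color" (384x512x3 uint8, red, green, blue), "K" (3x3 intrinsics, pixels), "R" (3x3) and "t" (3): a world point X has camera coordinates R X + t. Camera axes: x right, y down, z forward; pixel columns grow to the right and rows downward; lengths in mm; the calibration is good to about 2 mm. A picture is of the moment at which its call begins. There is no depth.
- ctrl.finish_job(): hands the job in, once; it reports no verdict.
The state is a dict: "t": time; "joints": joint angles; "joint_velocities": joint speeds; "joint_efforts": joint torques, N m; "tcp_pos": TCP position; "tcp_rot": TCP orientation; "force": force on the tool from outside, world axes, zero at the start; "wrist_torque": the same for the moment, N m; "grip_width": finger opening in mm.
Only numpy, scipy, OpenCV 4.12 (cv2) and the standard library are available. Lean on these libraries where they do the work, as an engineer would, in place of code of your own. Each camera call takes 0.05 s, during which the arm holds its last target. There are 200 camera calls.

## Task

The battery cassette of the green drip-watering controller on the balcony table has to come out for charging, and its spring ejector shoots it out. Press the yellow release button beside the bay right down with one fingertip and stop the cassette with the other finger as it pops, a centimetre or two out, before it slides away; do not lift it, and leave the other things on the table where they are. Finish holding it like that, the release still pressed and the cassette resting against the other finger, so that I can take it out.

Things in the scene. Friction and masses are not known exactly. Their poses are not given: they have to be found in the camera images.
- controller: Dark green drip-watering controller, fixed, its bay facing roughly away from the robot. Frame: z up, -x the way the cassette is ejected, origin on the table under the middle of the bay's mouth. In mm: base plate x -45 to 110, y -50 to 75, top at z 8; two guide rails, x -45 to 30, tops at z 16, inner faces y -31 and 31, the +y one with the release; housing behind x = 30, 62 high.
- bay_path (a point): Point on the floor of the cassette's path, 8 mm above the table, mid-way between the rails and 22 mm ahead of the cassette's face (x = -22, y = 0 mm in the controller's frame), level across the path with the release button, whose middle is 52 mm away. A finger standing here, its tip under 35 mm above the table, stops the cassette; the path is open above and ahead.
- ejector (a joint): Throw of the black spring plate behind the cassette, m: 0 pushed home, 0.030 fully out. It pushes the cassette towards -x with 3.5 N when home, 1.4 N at the end of its throw, and goes on pushing it against whatever stops it within those 30 mm. Not stopped, the cassette is out of reach in about 0.1 s and slides 50 mm or more.
- release_top (a point): Middle of the top of the yellow release button, a flat square cap 22 x 22 mm, 27 mm above the table and 11 mm above its rail when up. It lies at x = -22, y = 52 mm in the controller's frame: 22 mm ahead of the cassette's face, 22 mm outside its side. Two level fingers in line along the controller's y have one on the button and one in the cassette's path. It moves with the button.
- release (a joint): How far the release is pressed, m: 0 up, 0.007 right down (its top then 20 mm above the table). Spring: 1.5 N at first, 3.3 N right down, plus up to 2.5 N of rubbing until the cassette is set free at about 0.004. The catch, one piece with the button, is the small black upright at x 8 to 14, y 31 to 37 mm in the controller's frame; it blocks a lug on the cassette's side.
- cassette: Light grey battery cassette, green stripe on top and front: a block 70 (x) x 60 (y) x 30 mm high, 0.14 to 0.19 kg, loose in its bay, its rear 40 mm under the housing's roof. Origin in the middle of its underside, 8 mm above the table; axes as the controller's, in whose frame it starts at x = 35, y = 0 mm. Its top is 38 mm above the table, 18 mm above the pressed button.
- cassette_front (a point): Middle of the top edge of the front face of the cassette, 38 mm above the table. Its x in the controller's frame tells how far the cassette is out: 0 home, -0.013 when 13 mm out.
- mister: Bystander: steel plant mister with a brass pump button, 80 mm across, 158 mm tall. Origin under its middle. Leave alone.
- bonsai_pot: Bystander: celadon rectangular bonsai pot with soil, 146 x 124 x 56 mm. Origin under its middle. Leave alone.
- tub: Bystander: clear plastic tub of brown granules with a bluish lid, 131 x 101 x 81 mm. Origin under its middle. Leave alone.
- scoop: Bystander: orange plastic scoop lying flat, 215 x 70 x 38 mm. Origin under its bowl near the handle; handle towards -x. Leave alone.
- shears: Bystander: dark steel bonsai shears lying flat, 175 x 76 x 9 mm. Origin under the pivot. Leave alone.
- tweezers_set: Bystander: bamboo tweezers in an open bamboo tray, 130 x 36 x 16 mm, lying beside the controller on the button's side. Origin under its middle. Leave alone.
- hose_coupling: Bystander: green and black hose coupling, 34 mm across, 50 mm tall, standing beside the controller on the side away from the button. Origin under its middle. Leave alone.
Not all that is in view belongs to the job. What is shaped like the controller but orange or red is not meant.

How it is judged (in metres and radians):
On the way, in this order (a step that is already met when the one before it is completed fails the run):
1. the release button goes down while the cassette is still home (value of joint release above 0.002 m and x of cassette_front in the frame of controller above -0.004 m).
2. the cassette has popped out and a finger has stopped it while the other holds the release down (x of cassette_front in the frame of controller between -0.03 and -0.005 m and contact force between the fingers and cassette above 0.4 N and contact force between the fingers and release above 0.5 N and linear speed of cassette below 0.02 m/s), for 0.2 s.
At the end, for the whole second after the job is handed in: The cassette is 5 to 30 mm out of its bay, still flat in its guides and at rest, pressing on a finger (over 0.4 N), while the gripper still holds the release button down (at least 3 mm, over 0.5 N); nothing else on the table has been moved (all of step 2 and value of joint release above 0.003 m and z of cassette in the frame of controller below 0.013 m and angle between cassette's own z axis and vertical below 0.12 rad); the arm keeps its last pose, push and grip.
It fails at once if the cassette slid away: more than 35 mm out of the bay (x of cassette_front in the frame of controller below -0.035 m).
It fails at once if the cassette was lifted or tipped out of its guides (z of cassette in the frame of controller above 0.02 m or angle between cassette's own z axis and vertical above 0.25 rad).
It fails at once if the mister, pot or tub was disturbed (distance of any of mister, bonsai_pot, tub from where it was at the start of the episode above 0.02 m).
It fails at once if the scoop, shears, tweezers or coupling was disturbed (distance of any of scoop, shears, tweezers_set, hose_coupling from where it was at the start of the episode above 0.02 m).
It also fails if it takes over 29 s, if anything falls off the work surface, if the arm or the gripper's body presses on something with over 40 N, if the wrist force passes 120 N, or if a joint passes its speed limit or range.

## Working session

There is one attempt and no reset: what is moved stays moved. The work goes in short steps, Python scripts to look and compute and a tool call to move; the robot and the scene stay as the last step left them, time stands still between calls to the robot, and variables do not carry over. Pictures are saved under pics/ and viewed, about 8 in all and at most 12, crops included, and the job is handed in when it is done.

Besides the shell and the picture viewer there is one more tool, called after ">>>" by a JSON object that holds its "api" and its "payload", one argument or row to a line. step_arm: Moves the arm, as the interface text tells. Its arguments: {"type":"object","properties":{"rows":{"type":"string"},"grip_force":{"type":"number"}},"required":["rows"]}

```bash
mkdir -p pics
python3 - <<'E'
from bench import ctrl
import cv2,numpy as np
s=ctrl.sense();print({k:np.round(v,3) for k,v in s.items()})
for n in("scene","top"):
    c=ctrl.camera(n);cv2.imwrite(f"pics/{n}0.png",cv2.cvtColor(c["color"],cv2.COLOR_RGB2BGR))
    print(n,np.round(c["K"],1).tolist(),np.round(c["R"],3).tolist(),np.round(c["t"],1))
E
```

```text
{'t': np.float64(0.0), 'joints': array([-1.201,  0.522, -0.036,  1.6  ,  0.021,  1.021, -0.113]), 'joint_velocities': array([ 0.   , -0.   ,  0.002,  0.001, -0.001, -0.001,  0.001]), 'joint_efforts': array([-1.0000e-03, -9.2710e+01,  1.9790e+00, -3.6993e+01,  1.8000e-02,
        8.0000e-03, -0.0000e+00]), 'tcp_pos': array([265.972, 565.247, 249.738]), 'tcp_rot': array([ 0.218,  0.976, -0.001, -0.   ]), 'force': array([-0.425, -0.611, -1.047]), 'wrist_torque': array([-0.05 , -0.025, -0.029]), 'grip_width': np.float64(85.552)}
scene [[355.3, 0.0, 262.1], [0.0, 355.3, 190.5], [0.0, 0.0, 1.0]] [[0.116, 0.993, -0.011], [0.521, -0.071, -0.85], [-0.845, 0.093, -0.526]] [ -54.6 -213.3 1592.8]
top [[417.0, 0.0, 252.6], [0.0, 417.0, 193.2], [0.0, 0.0, 1.0]] [[-0.008, -1.0, -0.023], [-0.992, 0.011, -0.124], [0.124, 0.022, -0.992]] [  19.8  521.3 1426.4]
```

View pics/scene0.png

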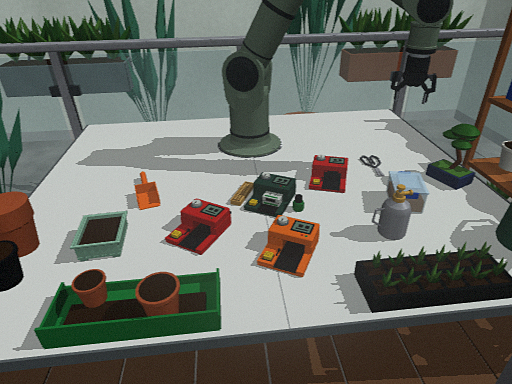

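View pics/top0.png

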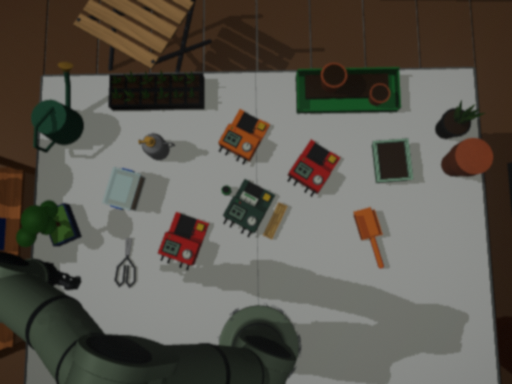

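The green controller is at scene (272,193) and top (248,207), with the tray and coupling on either side of it. I'll zoom in on both views.

Run:
```python
import cv2,numpy as np
a=cv2.imread("pics/scene0.png")[165:220,225:310];b=cv2.imread("pics/top0.png")[172:240,215:295]
a=cv2.resize(a,None,fx=8,fy=8,interpolation=cv2.INTER_CUBIC);b=cv2.resize(b,None,fx=8,fy=8,interpolation=cv2.INTER_CUBIC)
b=np.clip(b*1.8,0,255).astype('uint8')
cv2.imwrite("pics/sc1.png",a);cv2.imwrite("pics/tc1.png",b)
```

```text
(no output)
```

View pics/sc1.png

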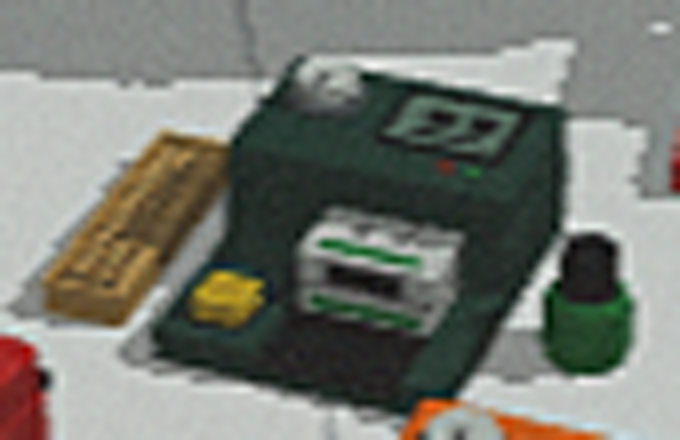

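View pics/tc1.png

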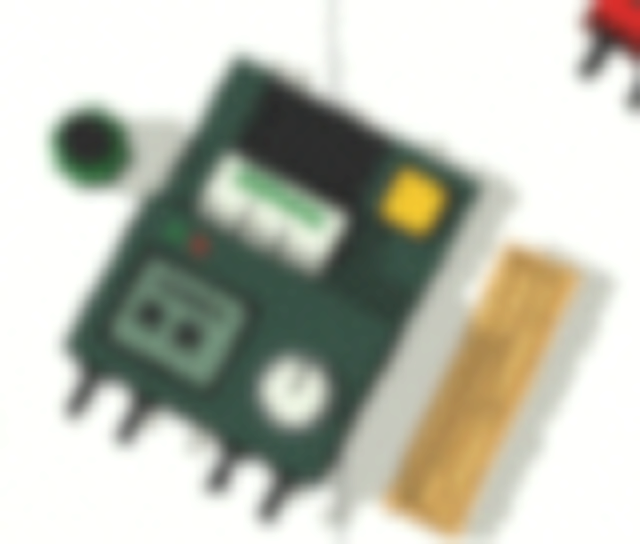

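```bash
cat > h.py <<'E'
from bench import ctrl
import cv2,numpy as np
def ray(c,uv,z):
    d=c["R"].T@np.linalg.solve(c["K"],[uv[0],uv[1],1.]);o=-c["R"].T@c["t"]
    return o+d*(z-o[2])/d[2]
def proj(c,X):
    p=c["K"]@(c["R"]@np.asarray(X,float)+c["t"]);return p[:2]/p[2]
def yellow(c,roi):
    x0,y0,x1,y1=roi;im=c["color"][y0:y1,x0:x1].astype(int)
    m=(im[...,0]>1.8*im[...,2])&(im[...,1]>1.35*im[...,2])&(im[...,0]>90)&(im[...,1]>.7*im[...,0])
    v,u=np.nonzero(m);return m,u+x0,v+y0
E
python3 - <<'E'
from h import *
top=ctrl.camera("top");sc=ctrl.camera("scene")
T=lambda u,v:((u+.5)/8-.5+215,(v+.5)/8-.5+172)
S=lambda u,v:((u+.5)/8-.5+225,(v+.5)/8-.5+165)
for n,c,roi in(("top",top,(260,188,274,206)),("scene",sc,(246,196,262,208))):
    m,u,v=yellow(c,roi);print(n,len(u),u.mean(),v.mean(),ray(c,(u.mean(),v.mean()),27)if len(u) else 0)
def yaw(a,b,):d=b-a;return np.linalg.norm(d),np.degrees(np.arctan2(d[1],d[0]))
# y-axis direction: from -y (left) to +y (right, button)
for nm,a,b,z in(("front edge",T(240,58),T(484,186),16),("stripe",T(240,180),T(322,222),38),("housing rear",T(70,345),T(325,480),62),("display",T(148,260),T(244,310),62)):
    A,B=ray(top,a,z),ray(top,b,z);print(nm,A,B,yaw(A,B))
for nm,a,b,z in(("sc front",S(410,408),S(152,340),16),("sc housing roof front",S(555,205),S(232,145),62),("sc stripe",S(418,263),S(318,240),38)):
    A,B=ray(sc,a,z),ray(sc,b,z);print(nm,A,B,yaw(A,B))
print("sc button", ray(sc,S(228,284),27))
print("top button", ray(top,T(413,199),27))
print("top cassette front mid",ray(top,T(292,175),38))
E
```

```text
top 36 266.19444444444446 196.88888888888889 [508.67097271 -32.75420854  27.        ]
scene 43 252.7906976744186 201.65116279069767 [516.8237845 -35.0523217  27.       ]
front edge [575.46143745  43.20272511  16.        ] [516.98528796 -64.27168444  16.        ] (np.float64(122.35280449519821), np.float64(-118.55033336435338))
stripe [518.13315444  42.61019237  38.        ] [499.34292866   7.03915298  38.        ] (np.float64(40.22898741413755), np.float64(-117.84503264918968))
housing rear [445.10352207 114.55785764  62.        ] [386.78980661   6.33981583  62.        ] (np.float64(122.92938616651476), np.float64(-118.3181812276937))
display [481.16035718  81.17210235  62.        ] [459.31678617  40.23538118  62.        ] (np.float64(46.39996481408374), np.float64(-118.08409398224754))
sc front [586.66158164  29.09794172  16.        ] [527.42900677 -65.86628093  16.        ] (np.float64(111.92274794911644), np.float64(-121.9532621598275))
sc housing roof front [521.30405801  96.65299553  62.        ] [457.20687552 -26.0016925   62.        ] (np.float64(138.3929958416779), np.float64(-117.5907766890146))
sc stripe [519.30179582  42.2431297   38.        ] [496.89498582   4.65780172  38.        ] (np.float64(43.75753664661568), np.float64(-120.8016396145294))
sc button [507.70017985 -33.31258147  27.        ]
top button [510.26408681 -32.74931748  27.        ]
top cassette front mid [520.07879692  19.92823007  38.        ]
```

>>> {"api": "step_arm", "payload": {
  "rows": "0.256 -0.576 -0.08 0 0 -0.0172 0;0.256 -0.576 -0.08 0 0 -0.0172 0;0.256 -0.576 -0.08 0 0 -0.0172 0;0.256 -0.576 -0.08 0 0 -0.0172 0;0.256 -0.576 -0.08 0 0 -0.0172 0;0.256 -0.576 -0.08 0 0 -0.0172 0;0.256 -0.576 -0.08 0 0 -0.0172 0;0.256 -0.576 -0.08 0 0 -0.0172 0;0.256 -0.576 -0.08 0 0 -0.0172 0;0.256 -0.576 -0.08 0 0 -0.0172 0;0.256 -0.576 -0.08 0 0 -0.0172 0;0.256 -0.576 -0.08 0 0 -0.0172 0;0.256 -0.576 -0.08 0 0 -0.0172 0;0.256 -0.576 -0.08 0 0 -0.0172 0;0.256 -0.576 -0.08 0 0 -0.0172 0;0.256 -0.576 -0.08 0 0 -0.0172 0;0.256 -0.576 -0.08 0 0 -0.0172 0;0.256 -0.576 -0.08 0 0 -0.0172 0;0.256 -0.576 -0.08 0 0 -0.0172 0;0.256 -0.576 -0.08 0 0 -0.0172 0",
  "grip_force": 20
}}

```text
t: 1.87
tcp_pos: [521.9, -9.2, 170.4]
tcp_rot: [0.244, 0.97, 0.0, -0.0]
force: [-0.6, -0.4, 0.1]
grip_width: 43.0
```

>>> {"api": "step_arm", "payload": {
  "rows": "0 -0.001 -0.04 0 0 0 0.11;0 -0.001 -0.07 0 0 0 0.11;0 -0.001 -0.09 0 0 0 0.11;0 -0.001 -0.105 0 0 0 0.11;0 -0.001 -0.108 0 0 0 0.11;0 -0.001 -0.108 0 0 0 0.11;0 -0.001 -0.108 0 0 0 0.11;0 -0.001 -0.108 0 0 0 0.11"
}}

```text
t: 2.53
tcp_pos: [522.7, -11.2, 63.5]
tcp_rot: [0.244, 0.97, 0.0, 0.001]
force: [0.6, -0.2, 0.4]
grip_width: 37.9
```

Run:
```python
from h import *
s=ctrl.sense();print(s["tcp_pos"],s["tcp_rot"],s["force"],s["grip_width"])
ims=[]
for n,(x0,y0,x1,y1) in(("scene",(230,145,310,220)),("top",(215,165,295,240))):
    c=ctrl.camera(n);b=cv2.cvtColor(c["color"],cv2.COLOR_RGB2BGR)
    if n=="scene":
        yh=np.array([-.474,-.880]);
        for w in(-26.5,26.5):
            p=s["tcp_pos"].copy();p[:2]+=w*yh;p[2]-=19;print(w,p,proj(c,p))
    ims.append(cv2.resize(b[y0:y1,x0:x1],(400*1,375),interpolation=cv2.INTER_CUBIC))
cv2.imwrite("pics/near.png",np.clip(np.hstack(ims)*1.5,0,255))
```

```text
[522.71533319 -11.20033544  63.45930233] [2.44259316e-01 9.69709592e-01 2.63205034e-04 7.90058769e-04] [ 0.56975506 -0.17783043  0.39928964] 37.92482524119853
-26.5 [535.27633319  12.11966456  44.45930233] [268.12803345 199.13487484]
26.5 [510.15433319 -34.52033544  44.45930233] [252.62362235 195.93627743][ WARN:0@2.566] global loadsave.cpp:1063 imwrite_ Unsupported depth image for selected encoder is fallbacked to CV_8U.
```

View pics/near.png

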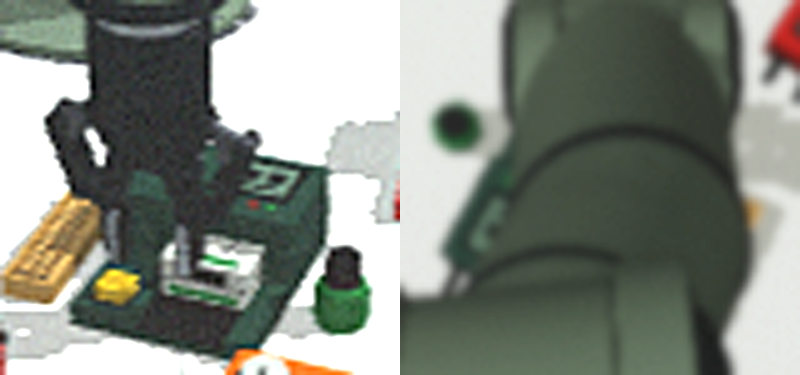

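>>> {"api": "step_arm", "payload": {
  "rows": "0 0 -0.008 0 0 0 0.11;0 0 -0.014 0 0 0 0.11;0 0 -0.015 0 0 0 0.11;0 0 -0.015 0 0 0 0.11;0 0 -0.015 0 0 0 0.11;0 0 -0.015 0 0 0 0.11"
}}

```text
t: 3.13
tcp_pos: [522.1, -11.5, 47.3]
tcp_rot: [0.244, 0.97, -0.0, -0.0]
force: [0.2, -0.4, -0.7]
grip_width: 37.8
```

Run:
```python
from h import *
s=ctrl.sense();print(s["tcp_pos"],s["force"],s["wrist_torque"])
c=ctrl.camera("scene");b=cv2.cvtColor(c["color"],cv2.COLOR_RGB2BGR)[165:215,235:300]
cv2.imwrite("pics/n2.png",cv2.resize(cv2.convertScaleAbs(b,alpha=1.5),None,fx=10,fy=10,interpolation=cv2.INTER_CUBIC))
```

```text
[522.14178018 -11.54366393  47.33469632] [ 0.23654058 -0.37614524 -0.72775405] [-0.01215062 -0.00671734 -0.00645115]
```

View pics/n2.png

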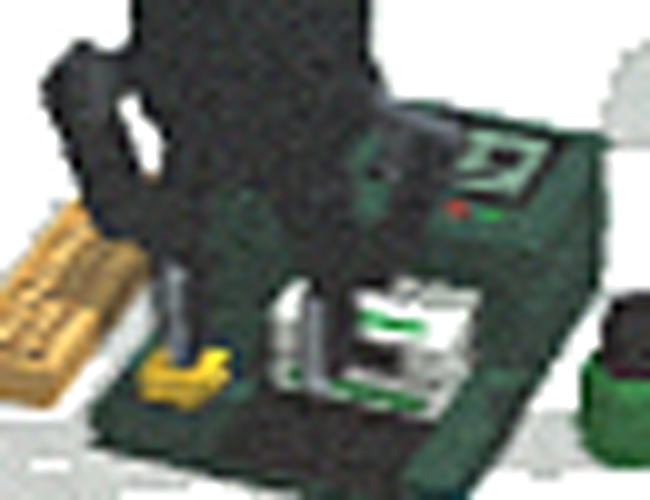

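>>> {"api": "step_arm", "payload": {
  "rows": "0 0 -0.002 0 0 0 0.11;0 0 -0.003 0 0 0 0.11;0 0 -0.004 0 0 0 0.11;0 0 -0.004 0 0 0 0.11"
}}

```text
t: 3.52
tcp_pos: [522.2, -11.5, 43.2]
tcp_rot: [0.244, 0.97, 0.0, 0.0]
force: [1.6, -0.1, 2.0]
grip_width: 38.1
```

>>> {"api": "step_arm", "payload": {
  "rows": "0 0 -0.001 0 0 0 0.11;0 0 -0.002 0 0 0 0.11;0 0 -0.003 0 0 0 0.11;0 0 -0.003 0 0 0 0.11;0 0 -0.003 0 0 0 0.11;0 0 -0.003 0 0 0 0.11"
}}

```text
t: 4.02
tcp_pos: [522.2, -11.6, 40.3]
tcp_rot: [0.244, 0.97, -0.0, 0.0]
force: [0.2, 0.2, 2.1]
grip_width: 38.3
```

Run:
```python
from h import *
s=ctrl.sense();print(s["tcp_pos"],s["force"],s["wrist_torque"])
c=ctrl.camera("scene");b=cv2.cvtColor(c["color"],cv2.COLOR_RGB2BGR)[165:215,235:300]
cv2.imwrite("pics/n3.png",cv2.resize(cv2.convertScaleAbs(b,alpha=1.5),None,fx=10,fy=10,interpolation=cv2.INTER_CUBIC))
```

```text
[522.22676962 -11.55528198  40.31367488] [0.20192366 0.21165882 2.13896998] [-0.19884755 -0.27791202 -0.0510207 ]
```

View pics/n3.png

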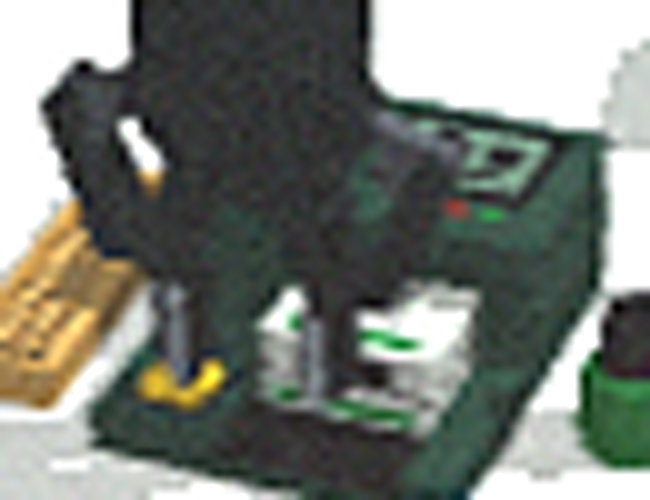

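It popped and was caught: the front face is now about 10 mm out against the finger, with its lower-left corner moved from (275,390) to about (258,400). The yellow button is lower. I'll press it the last bit, to the bottom.

>>> {"api": "step_arm", "payload": {
  "rows": "0 0 -0.0005 0 0 0 0.11;0 0 -0.001 0 0 0 0.11;0 0 -0.0015 0 0 0 0.11;0 0 -0.002 0 0 0 0.11;0 0 -0.002 0 0 0 0.11;0 0 -0.002 0 0 0 0.11;0 0 -0.002 0 0 0 0.11;0 0 -0.002 0 0 0 0.11"
}}

```text
t: 4.73
tcp_pos: [522.3, -11.5, 38.3]
tcp_rot: [0.244, 0.97, 0.0, 0.0]
force: [2.2, -1.3, 3.9]
grip_width: 38.0
```

Run:
```python
from h import *
for i in range(3):
    c=ctrl.camera("scene");s=ctrl.sense();print(s["t"],s["tcp_pos"],s["force"],s["wrist_torque"])
b=cv2.cvtColor(c["color"],cv2.COLOR_RGB2BGR)[165:215,235:300]
cv2.imwrite("pics/n4.png",cv2.resize(cv2.convertScaleAbs(b,alpha=1.5),None,fx=10,fy=10,interpolation=cv2.INTER_CUBIC))
```

```text
4.7833 [522.23935677 -11.50894571  38.30840976] [ 3.36655445 -0.88257974  3.28362179] [-0.26122974 -0.5175896  -0.12060168]
4.8333 [522.24386848 -11.50949864  38.32653649] [ 3.26302133 -0.79991953  3.3341646 ] [-0.30118296 -0.51098365 -0.19425015]
4.8833 [522.25253499 -11.52640814  38.31835749] [ 3.32911435 -1.35993009  3.03539262] [-0.36975333 -0.56222834 -0.17958285]
```

View pics/n4.png

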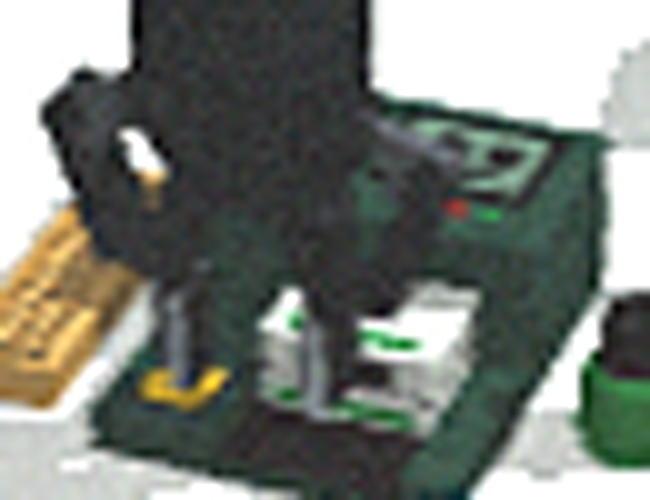

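>>> {"api": "step_arm", "payload": {
  "rows": "0 0 -0.0005 0 0 0 0.11;0 0 -0.001 0 0 0 0.11;0 0 -0.001 0 0 0 0.11;0 0 -0.001 0 0 0 0.11;0 0 -0.001 0 0 0 0.11;0 0 -0.001 0 0 0 0.11"
}}

```text
t: 5.38
tcp_pos: [522.2, -11.6, 37.4]
tcp_rot: [0.244, 0.97, -0.0, 0.0]
force: [2.8, -1.6, 7.5]
grip_width: 38.0
```

The vertical force jumped to 7.5 N, so the button is on its stop. The cassette is pressing on the other finger with about 3 N, so I'm handing in.

Run:
```python
from h import *
s=ctrl.sense();print(s["t"],s["tcp_pos"],s["force"]);print(ctrl.finish_job())
```

```text
5.3833 [522.22624551 -11.57730597  37.44994839] [ 2.76958753 -1.55761082  7.48859387]
the job is handed in; nothing more can be done
None
```

The cassette popped out and is held as you asked. One fingertip keeps the yellow release pressed, and the cassette rests against the other finger, about 10 mm out of its bay. I handed the job in at 5.4 s; no verdict is reported.

- **Release:** as I pressed the last millimetre, the upward force rose from about 3 N to 7.5 N, so the button is on its stop.
- **Cassette:** it pushes on the stopping finger with about 3 N in the ejection direction. In the last picture it is flat in its guides. I judged the 10 mm from that picture and did not measure it separately.
- **Other things on the table:** the tray and hose coupling look unmoved in the last close-up. The gripper never went near the mister, pot, tub, scoop or shears, but I took no final picture of them. The last picture was also taken just before the final 1 mm press.
- **Disagreement between views:** the two cameras put the button up to 8 mm apart at first, because the scene view also caught the cap's side. I used the top view, which a hand-picked point in the scene view matched to about 3 mm.

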